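Find the holder's blind bore by feel and hold it home on the test stand's spigot

ROBOT

A 7-joint arm with a two-finger parallel gripper is mounted at the origin on a cart in front of the work surface, level with it; the furniture and walls round the work are solid. World frame = base frame: x ahead of the robot, y to its left, z up, the work surface at z = 0. Lengths are in m, angles in rad, forces in N, time in s.
With the tool pointing down it reaches from about 0.4 to 0.75 m from the base axis. Payload 19.5 kg.
Tool frame: the origin (TCP) lies at the very end of the fingers, on their centre line; the grasp point (between the pads) lies 19 mm behind it; z points along the fingers, y is the line along which they close (so a half turn about z gives the same grasp; the last joint's range is limited). The gripper opens to 85 mm and grips with 20 to 120 N. Pads are 22 mm wide; open, the fingers measure 114 mm over their backs; the gripper's body (76 mm by 85 mm) begins 54 mm behind the grasp point. The pads swing forward as they close: fully open they stand 13 mm farther back than shut.
Start: joints at [-1.379, 0.707, -0.028, 1.485, 0.022, 0.951, -0.075], TCP at [0.133, 0.559, 0.231] pointing down, gripper open.
Joint ranges: [-2.71, 2.71], [-0.32, 2.16], [-1.57, 1.52], [0, 2.45], [-1.46, 4.6], [0, 2.02], [-2.83, 2.83]. Speed limits (rad/s): [1.89, 1.89, 2.57, 2.57, 3.01, 3.01, 3.01].

INTERFACE

Orientations are given as a unit quaternion [w, x, y, z].
In Python, from workcell import manip gives the robot as it stands.
- The arm moves only by the shell command python3 -m handwheel 'ROWS' [FORCE]. ROWS is JSON, a list of rows, each a list of 7 numbers: the finger opening in cm, from 0 to 8.54, then the shift along the tool's x, y, z in cm, then the turn, a rotation vector about the tool's x, y, z in degrees. A call has 1 to 12 rows; each row shifts and turns the commanded pose from where the row before left it, along the tool's axes as they then stand; what a row does not reach is not made up. A row lasts 1/10 s, in which the tool goes at most 50 mm and 8.59 degrees, less where a joint would pass 70% of its speed; a pose out of reach is approached as far as the arm can. A call is refused whole if a number of a shift passes 5 or a number of a turn 8.59, either way. A call with a gripper value outside its range is refused whole. The fingers move at their own pace and stop on an object; FORCE is the grip in N (left out, the last holds). Time passes only in rows, so rows that do not move let the fingers close. It gives the time, the measured TCP pose, the force, the opening and the grip force at its end, in the units of the state.
- manip.get_state(): the state, without advancing time (a new reading comes with each control period).
- manip.grab_frame(name): name is "scene" or "top"; returns a dict with "pixels" (480x640x3 uint8, blue, green, red), "intrinsics" (3x3 intrinsics, pixels), "xyz" and "attitude" of the camera in the world. Camera axes: x right, y down, z forward; pixel columns grow to the right and rows downward; lengths in m; the calibration is good to about 2 mm. A picture is of the moment at which its call begins. There is no depth.
- manip.close_job(): hands the job in; it is judged then, once.
Trained networks look in the newest picture that a camera, given by its name, has taken for a name from the list of things; names that differ only in an ending like _2 or _b are one class to them, and where a whole thing is asked for, a point or a joint stands for the part that bears it (a point fixed in the world has none). Each returns a list of dicts, best first, with "score" (0 to 1); they miss things now and then, are a little off and sometimes report something else, mostly with a low value. They report only what shows in the picture. A call takes as long as a camera call.
- manip.recognise(camera, thing): "point" ([x, y, z] in m, in the coordinates of the camera as it stood for that picture, good to about 4 mm: the middle of the surface that is visible of it).
- manip.outline_of(camera, thing): "pixels" (480x640 bool, what is visible of it).
The state is a dict: "t": time; "q": joint angles; "qvel": joint speeds; "tau": joint torques, N m; "ee_pos": TCP position; "tcp_rot": TCP orientation; "wrist_force": force on the tool from outside, world axes, zero at the start; "torque": the same for the moment, N m; "grip_width": opening from 0.0 (shut) to 1.0 (fully open); "grasp_force": force on a finger pad.
Only numpy, scipy, OpenCV 4.12 (cv2) and the standard library are available. Lean on these libraries where they do the work, as an engineer would, in place of code of your own. Each camera call takes 0.05 s, during which the arm holds its last target. There are 200 camera calls.

TASK

The black square anvil holder lying on the bench belongs on the spigot that points down from the test stand's load cell. Its two ends look alike, but only one has the deep blind hole: pick it up, offer one end up to the spigot, and if that end only goes on a few millimetres, turn the holder over and try the other. Push gently (the load cell is delicate), leave the two weights, the spanner and the jaw insert alone, and finish still holding the holder, hole up and square, fully home against the spigot's shoulder, so that it can be bolted from above.

Things in the scene. Friction and masses are not known exactly. Their poses are not given: they have to be found in the camera images.
- holder_centre (a point): centre of the anvil holder: a loose black square metal bar, 40 x 40 mm in section, 66 mm long, about 0.26 kg, lying on a long side with this point 20 mm up. The x axis runs along the length (ends at +33 and -33 mm), y and z are square to the sides. Which end is bored deep is not told: find out by trying it on the spigot
- holder: the same holder as a whole; origin 20 mm from its centre, in the long side that starts underneath; axes as holder_centre. Each end has a like round chamfered mouth, 19 mm wide, in its middle among four small screws: one is the blind hole, 31 mm deep, the other a shallow seat, 5 mm deep. The bench round x 0.49, y -0.29 is always free to lay it down
- shoulder (a point): middle of the underside of the spigot's shoulder, 240 mm above the bench, z up. The shoulder is a disc 32 mm wide and 6 mm thick. Fully home, the holder's end face lies against it and the holder's centre is 33 mm below this point; with the wrong end on, the holder stops 23 mm short of that. A tall instrument (x from 0.56, y 0.16 to 0.38, 0.4 high) stands behind
- spigot_tip (a point): lower end of the steel spigot, which points straight down, 28 mm below the shoulder. The spigot is 16 mm in diameter, its last 10 mm tapering to 9 mm at the tip, and does not give. Above the shoulder a 20 mm neck rises to the load cell, 39 mm in diameter, whose underside is 312 mm above the bench
- stand: the grey test stand, fixed; origin on the bench straight below the spigot. Its own x axis points to the column, 29 mm thick, 95 mm from the spigot, 424 mm high. The arm above the load cell ends 21 mm from the spigot's axis on the other side. The base, 23 mm high, reaches from -40 to +133 mm along x and 53 mm either side
- weight_500: brass-coloured calibration weight with a knob, 38 mm wide, 62 mm high, standing; origin at its foot. Leave it alone
- weight_200: smaller brass-coloured weight, 29 mm wide, 48 mm high, standing; origin at its foot. Leave it alone
- spanner: steel open-ended spanner, 155 x 27 x 8 mm, lying; origin under its middle, length along its y. Leave it alone
- insert_a: serrated steel jaw insert, a small grey block 22 x 60 x 11 mm, lying; origin under its middle, length along its y. Leave it alone

How it is judged:
By the outcome, as a careful person would: the job done as asked, in the order asked, and still so for the second after the job is handed in, while the arm keeps its last pose, push and grip.
It also fails if it takes over 72 s, if anything falls off the work surface, if the arm or the gripper's body presses on something with over 40 N, if the wrist force passes 120 N, or if a joint passes its speed limit or range.

## Working session

There is one attempt and no reset: what is moved stays moved. The work goes in short steps, Python scripts to look and compute and a shell command to move; the robot and the scene stay as the last step left them, time stands still between calls to the robot, and variables do not carry over. Pictures are saved under pics/ and viewed, at most 10 in all, crops included, and the job is handed in when it is done.

```bash
mkdir -p pics; ls; cat > h.py <<'E'
import numpy as np, cv2
from scipy.spatial.transform import Rotation as R
from workcell import manip
def rot(q): return R.from_quat([q[1],q[2],q[3],q[0]])
def ray(f,px):
    K=np.array(f["intrinsics"]); d=np.linalg.inv(K)@np.array([px[0],px[1],1.0])
    return np.array(f["xyz"]), rot(f["attitude"]).apply(d)
def onz(f,px,z):
    o,d=ray(f,px); return o+d*(z-o[2])/d[2]
def proj(f,P):
    p=rot(f["attitude"]).inv().apply(np.array(P)-np.array(f["xyz"])); p=p/p[...,2:3]
    return (np.array(f["intrinsics"])@p.T).T[...,:2]
def w(f,p): return rot(f["attitude"]).apply(p)+np.array(f["xyz"])
E
python3 - <<'E'
from h import *
np.set_printoptions(precision=4,suppress=True)
print(manip.get_state())
for c in ["scene","top"]:
    f=manip.grab_frame(c); cv2.imwrite(f"pics/{c}0.png",f["pixels"])
    print(c,f["intrinsics"],f["xyz"],f["attitude"])
    for t in ["holder","holder_centre","stand","shoulder","spigot_tip","weight_500","weight_200","spanner","insert_a"]:
        r=manip.recognise(c,t)
        print(t,[(round(x["score"],2),w(f,x["point"]),proj(f,w(f,np.array([x["point"]])))) for x in r[:2]])
    for t in ["holder"]:
        r=manip.outline_of(c,t)
        for x in r[:1]:
            m=x["pixels"].astype(np.uint8); cs=cv2.findContours(m,0,2)[0]; cc=max(cs,key=cv2.contourArea)
            print("outline",x["score"],m.sum(),cv2.minAreaRect(cc),cv2.approxPolyDP(cc,3,True).reshape(-1,2).tolist())
E
```

```text
pics
{'t': 0.0, 'q': array([-1.3787,  0.7071, -0.0276,  1.485 ,  0.022 ,  0.9509, -0.0755]), 'qvel': array([ 0.0012, -0.0005, -0.0007,  0.0005,  0.0012,  0.0001,  0.001 ]), 'tau': array([ -0.0001, -88.3201,   1.235 , -23.6164,   0.0171,   0.0066,
        -0.0001]), 'ee_pos': array([0.1331, 0.5591, 0.2308]), 'tcp_rot': array([-0.0001,  0.1166,  0.9932, -0.0006]), 'wrist_force': array([0.7182, 0.3396, 0.6639]), 'torque': array([-0.0288, -0.0026, -0.0406]), 'grasp_force': 0.0, 'grip_width': 0.9996439900367906}
scene [[476.6859   0.     316.7044]
 [  0.     476.6859 240.7348]
 [  0.       0.       1.    ]] [-0.1507 -0.8745  1.041 ] [-0.4015  0.8616 -0.2834  0.1272]
holder [(0.88, array([ 0.4671, -0.261 ,  0.0393]), array([[369.6614, 317.3705]]))]
holder_centre [(0.61, array([ 0.4662, -0.2596,  0.0401]), array([[369.1124, 317.0046]]))]
stand [(0.57, array([0.4326, 0.1913, 0.2418]), array([[266.3052, 185.7237]]))]
shoulder [(0.9, array([0.4382, 0.1912, 0.2434]), array([[267.8824, 184.6873]])), (0.23, array([ 0.3838, -0.0824,  0.0081]), array([[307.2806, 299.8383]]))]
spigot_tip [(0.71, arr
[... 1098 characters left out ...]
, 0.1868, 0.0377]), array([[259.0633, 249.8352]]))]
shoulder [(0.85, array([0.4401, 0.1828, 0.037 ]), array([[260.2799, 250.8736]]))]
spigot_tip [(0.83, array([0.4414, 0.1858, 0.0363]), array([[259.3825, 250.516 ]]))]
weight_500 [(0.66, array([ 0.4431, -0.4257,  0.0395]), array([[451.773, 255.729]])), (0.63, array([ 0.5187, -0.4416,  0.0298]), array([[455.0392, 233.7785]]))]
weight_200 [(0.66, array([ 0.4431, -0.4257,  0.0395]), array([[451.773, 255.729]])), (0.63, array([ 0.5187, -0.4416,  0.0298]), array([[455.0392, 233.7785]]))]
spanner [(0.58, array([0.4273, 0.4373, 0.0108]), array([[182.3568, 254.2025]]))]
insert_a [(0.62, array([0.4264, 0.4395, 0.0088]), array([[181.7956, 254.6128]]))]
```

```bash
python3 - <<'E'
from h import *
a=cv2.imread("pics/scene0.png");cv2.imwrite("pics/s_full.png",a)
b=cv2.imread("pics/scene0.png")[150:270,210:370]; c=cv2.imread("pics/scene0.png")[280:400,330:490]
t=cv2.imread("pics/top0.png"); d=t[190:310,170:330]; e=t[190:310,330:490]
z=lambda i:cv2.resize(i,(400,300),interpolation=cv2.INTER_CUBIC)
cv2.imwrite("pics/mos.png",np.vstack([np.hstack([z(b),z(c)]),np.hstack([z(d),z(e)])]))
E
```

```text
(no output)
```

View pics/scene0.png

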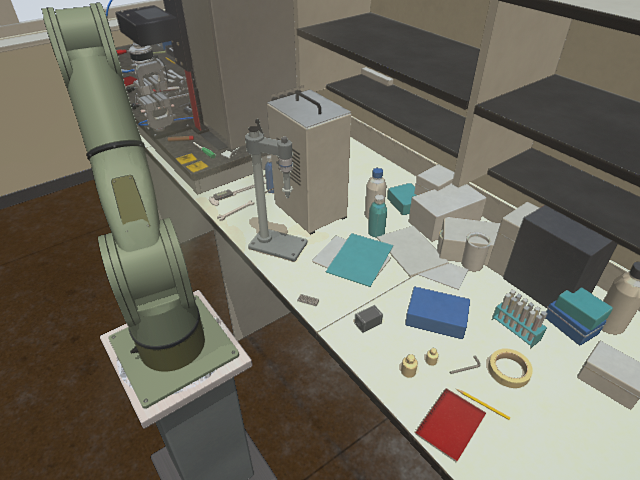

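View pics/mos.png

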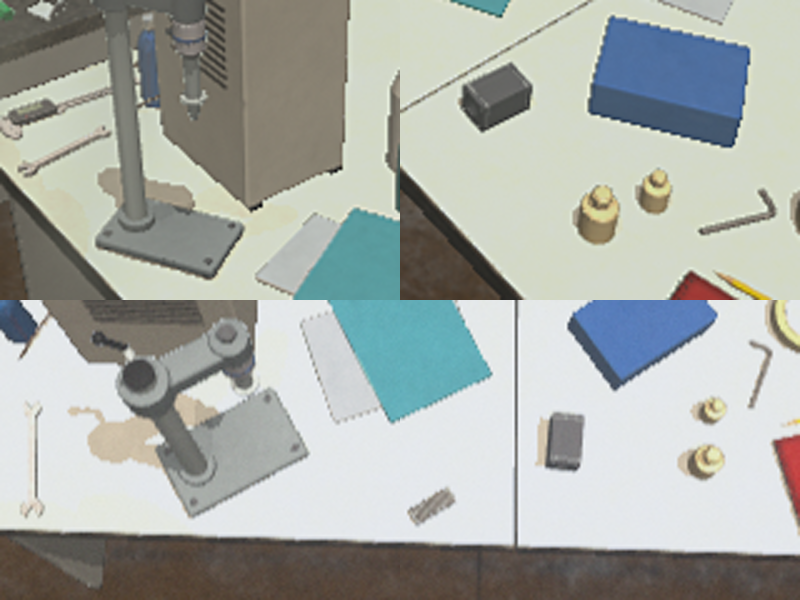

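Scene0 shows the stand with its column at about (263,240) and the spigot to its right, tip about (288,197). The holder is at (369,318), the weights at (409,365) and (432,355), and the insert at (308,300). In the mosaic's top crop the shoulder disc is at about (268,221) and the holder at about (396,247), with its length nearly along the image's vertical. The networks' shoulder and tip points are only the middle of the stand, so I'll fit the models to the images instead.

```bash
python3 - <<'E'
from h import *
from scipy.optimize import least_squares, minimize
np.set_printoptions(precision=4,suppress=True)
F={}
for c in ["scene","top"]: F[c]=manip.grab_frame(c)
# holder: silhouette fit
roi={"scene":(340,298,395,340),"top":(380,228,412,268)}
M={}
for c,(x0,y0,x1,y1) in roi.items():
    g=F[c]["pixels"].astype(int); m=np.zeros((480,640),np.uint8)
    m[y0:y1,x0:x1]=(g[y0:y1,x0:x1].max(2)<125); n,l,s,_=cv2.connectedComponentsWithStats(m)
    k=1+np.argmax(s[1:,4]); M[c]=(l==k); print(c,M[c].sum(),np.argwhere(M[c]).mean(0)[::-1])
def box(p):
    s=np.array([[i*.033,j*.02,k] for i in(-1,1) for j in(-1,1) for k in(0,.04)]); return R.from_euler('z',p[2]).apply(s)+[p[0],p[1],0]
def cost(p):
    t=0
    for c in M:
        x0,y0,x1,y1=roi[c]; h=cv2.convexHull(((proj(F[c],box(p))-[x0,y0]+.5)*8).astype(np.float32)).astype(int)
        im=np.zeros(((y1-y0)*8,(x1-x0)*8),np.uint8); cv2.fillConvexPoly(im,h,1)
        a=cv2.resize(im.astype(np.float32),(x1-x0,y1-y0),interpolation=cv2.INTER_AREA)
        t+=np.abs(a-M[c][y0:y1,x0:x1]).sum()
    return t
best=min((minimize(cost,[.465,-.252,a],method="Nelder-Mead",options=dict(initial_simplex=[[.465,-.252,a],[.475,-.252,a],[.465,-.242,a],[.465,-.252,a+.3]])) for a in np.arange(-1.5,1.6,.5)),key=lambda r:r.fun)
print("holder",best.x,best.fun,np.degrees(best.x[2]))
# stand
cor=np.array([[-.04,.053],[-.04,-.053],[.133,-.053],[.133,.053]])
obs={"top":[[280,226],[293.2,250.8],[246.8,276],None],"scene":[[307.2,241.2],[294.8,260],None,[248.8,247.2]]}
sh={"top":[268,221.2],"scene":[288,190]}
import itertools
def res(p,perm):
    r=[];P=R.from_euler('z',p[2])
    for c in obs:
        for i,o in enumerate(obs[c]):
            if o is None: continue
            q=P.apply([*cor[perm[c][i]],.023])+[p[0],p[1],0]; r+=list(proj(F[c],q[None])[0]-o)
        r+=list(proj(F[c],np.array([[p[0],p[1],.243]]))[0]-sh[c])
    return np.array(r)
out=[]
for a in itertools.permutations(range(4),3):
  for b in itertools.permutations(range(4),3):
    pm={"top":[*a,0],"scene":[b[0],b[1],0,b[2]]}
    s=least_squares(res,[.5,.17,2.7],args=(pm,)); out.append((s.cost,s.x,a,b,s.fun))
for o in sorted(out,key=lambda o:o[0])[:2]: print(o[0],o[1],o[2],o[3],np.degrees(o[1][2]));print(o[4])
# triangulate shoulder
A=[];B=[]
for c in sh:
    o,d=ray(F[c],sh[c]);d/=np.linalg.norm(d);Q=np.eye(3)-np.outer(d,d);A.append(Q);B.append(Q@o)
print("shoulder tri",np.linalg.solve(sum(A),sum(B)))
for c in("scene","top"):
  for t in ("weight_500","insert_a","spanner"):
    for x in manip.recognise(c,t)[:2]: print(c,t,x["score"],w(F[c],x["point"]))
E
```

```text
scene 497 [368.1308 318.6439]
top 79 [392.3924 250.5823]
holder [ 0.473  -0.2495 -0.105 ] 280.71875 -6.014468187279875
15.492219217473004 [0.471  0.1342 2.1025] (1, 0, 3) (1, 0, 3) 120.46244910735696
[-0.0378 -2.3813  1.8906  0.5238 -0.0634  0.7683  1.4497  1.9509  1.1933
 -2.1118 -0.0713 -1.0857 -1.7472 -2.0798 -0.6162 -0.3689]
197.43303441562466 [0.457  0.1215 2.5677] (1, 0, 2) (1, 0, 2) 147.11781230013955
[-5.7668  2.6203  7.5828 -4.2    -4.7903 -4.4192  5.6884  6.8808 -6.1896
 -2.8143  7.3047 -0.1477  0.0665 -6.5451 -2.1977  3.1843]
shoulder tri [0.4776 0.1398 0.2363]
scene weight_500 0.8 [ 0.4415 -0.4378  0.0429]
scene weight_500 0.61 [ 0.5133 -0.4452  0.0313]
scene insert_a 0.58 [ 0.3856 -0.0813  0.01  ]
scene spanner 0.63 [0.4244 0.4392 0.0067]
top weight_500 0.58 [ 0.5172 -0.4399  0.0312]
top weight_500 0.45 [ 0.4452 -0.427   0.0398]
top insert_a 0.68 [ 0.3827 -0.0784  0.0122]
top spanner 0.65 [0.4246 0.4393 0.0066]
```

```bash
python3 -m handwheel '[[8.5,0,0,-3,0,0,0],[8.5,0,0,-3,0,0,0]]' 30; python3 - <<'E'
from h import *
s=manip.get_state();print(s)
E
```

```text
t: 1.7
ee_pos: [0.1331, 0.5591, 0.2918]
tcp_rot: [-0.0, 0.117, 0.993, -0.001]
wrist_force: [-1.0, 0.6, 0.2]
grip_width: 0.99
grasp_force: 0.0
{'t': 1.7, 'q': array([-1.38002654,  0.6464987 , -0.02538123,  1.37995684,  0.01694145,
        1.11668928, -0.0707208 ]), 'qvel': array([-0.00883414, -0.2902613 ,  0.01327503, -0.5665048 , -0.02406903,
        0.82937378,  0.0245507 ]), 'tau': array([ 1.33656627e-01, -8.05131054e+01,  1.07278392e+00, -2.14711457e+01,
        8.94434145e-02, -2.89326042e+00, -7.86799751e-02]), 'ee_pos': array([0.13312545, 0.55905129, 0.29182718]), 'tcp_rot': array([-6.79420169e-05,  1.16622580e-01,  9.93176079e-01, -6.67593651e-04]), 'wrist_force': array([-1.02192426,  0.5614263 ,  0.23053178]), 'torque': array([-0.03255515,  0.02808296,  0.03726566]), 'grasp_force': 0.0, 'grip_width': 0.9899139920462311}
```

The stand fit puts the spigot at about (0.471, 0.134), with the column toward (-0.51, 0.86). Next I'll lift clear of the stand and swing over to the holder, logging joints to identify the kinematics.

```bash
cat > log.py <<'E'
from h import *; import json
s=manip.get_state()
d=[s["q"].tolist(),s["ee_pos"].tolist(),np.array(s["tcp_rot"]).tolist()]
open("log.jsonl","a").write(json.dumps(d)+"\n"); print(np.round(s["t"],2),"q",np.round(s["q"],3),"p",np.round(s["ee_pos"],4),"F",np.round(s["wrist_force"],1),"M",np.round(s["torque"],2),"grip",round(s["grip_width"],3),round(s["grasp_force"],1))
E
W='python3 -m handwheel'
python3 log.py
$W '[[8.5,0,0,-3.5,0,0,0],[8.5,0,0,-3.5,0,0,0],[8.5,0,0,-3.5,0,0,0],[8.5,0,0,-3.5,0,0,0],[8.5,0,0,-3.5,0,0,0],[8.5,0,0,-3.5,0,0,0],[8.5,0,0,-3.5,0,0,0],[8.5,0,0,0,0,0,0]]' >/dev/null; python3 log.py
$W '[[8.5,-2.95,-2.8,0,0,0,0],[8.5,-2.95,-2.8,0,0,0,0],[8.5,-2.95,-2.8,0,0,0,0],[8.5,-2.95,-2.8,0,0,0,0],[8.5,-2.95,-2.8,0,0,0,0],[8.5,-2.95,-2.8,0,0,0,0]]' >/dev/null; python3 log.py
```

```text
1.7 q [-1.38   0.646 -0.025  1.38   0.017  1.117 -0.071] p [0.1331 0.5591 0.2918] F [-1.   0.6  0.2] M [-0.03  0.03  0.04] grip 0.99 0.0
2.5 q [-1.392e+00  6.250e-01 -1.000e-03  5.550e-01  1.000e-03  1.955e+00
 -5.600e-02] p [0.1334 0.5602 0.5367] F [ 0.2  1.1 -1. ] M [0.07 0.   0.02] grip 0.997 0.0
3.1 q [-1.006  0.299  0.017  1.163 -0.005  1.679  0.346] p [0.267  0.3535 0.533 ] F [0.5 0.5 0.3] M [ 0.07 -0.   -0.02] grip 0.994 0.0
```

```bash
W='python3 -m handwheel'
$W '[[8.5,-2.95,-2.8,0,0,0,0],[8.5,-2.95,-2.8,0,0,0,0],[8.5,-2.95,-2.8,0,0,0,0],[8.5,-2.95,-2.8,0,0,0,0],[8.5,-2.95,-2.8,0,0,0,0],[8.5,-2.95,-2.8,0,0,0,0]]' >/dev/null; python3 log.py
$W '[[8.5,-1.3,-3.1,0,0,0,0],[8.5,-1.3,-3.1,0,0,0,0],[8.5,-1.3,-3.1,0,0,0,0],[8.5,-1.3,-3.1,0,0,0,0],[8.5,-1.3,-3.1,0,0,0,0],[8.5,-1.3,-3.1,0,0,0,0],[8.5,-1.3,-3.1,0,0,0,0],[8.5,-1.3,-3.1,0,0,0,0]]' >/dev/null; python3 log.py
$W '[[8.5,-1.3,-3.1,2,0,0,0],[8.5,-1.3,-3.1,2,0,0,0],[8.5,-1.3,-3.1,2,0,0,0],[8.5,-1.3,-3.1,2,0,0,0],[8.5,0,0,3,0,0,0],[8.5,0,0,3,0,0,0],[8.5,0,0,3,0,0,0],[8.5,0,0,3,0,0,0],[8.5,0,0,3,0,0,0],[8.5,0,0,0,0,0,0]]' >/dev/null; python3 log.py
python3 - <<'E'
from h import *
from scipy.optimize import minimize
F={}; roi={"scene":(340,298,400,345),"top":(375,225,420,272)}; M={}
for c,(x0,y0,x1,y1) in roi.items():
    F[c]=f=manip.grab_frame(c); cv2.imwrite(f"pics/{c}1.png",f["pixels"])
g=cv2.imread("pics/top0.png")[225:272:3,375:420:3]; print(g.max(2)); print((g[...,2].astype(int)-g[...,0]))
E
```

```text
3.7 q [-0.519  0.268  0.137  1.215 -0.036  1.661  0.947] p [0.4002 0.1491 0.5331] F [ 0.7  1.2 -0.7] M [-0.01  0.02  0.06] grip 0.993 0.0
4.5 q [ 0.038  0.339  0.263  1.118 -0.087  1.695  1.613] p [ 0.4433 -0.1159  0.5331] F [0.1 0.  0.5] M [0.03 0.04 0.04] grip 0.993 0.0
5.5 q [ 0.294  0.569  0.246  1.544 -0.151  1.052  1.915] p [ 0.4641 -0.2465  0.3006] F [-0.4 -0.2  0.5] M [ 0.01 -0.03  0.02] grip 0.995 0.0
[[233 233 232 234 232 234 233 234 234 234 235 233 232 194 192]
 [235 232 233 235 235 235 232 236 235 235 233 233 232 234 235]
 [236 234 234 235 235 236 236 237 235 237 236 235 234 235 236]
 [236 235 234 237 236 233 214 226 233 237 236 236 235 235 236]
 [238 236 234 237 222 105 144 161 143 140 236 234 235 233 235]
 [237 236 237 237 212  82 126 125 127 126 236 237 237 234 234]
 [236 234 235 237 213  85 129 129 126 126 236 236 235 234 234]
 [236 236 234 237 208 102 129 127 126 125 236 235 234 236 235]
 [238 234 236 237 210 110 127 127 126 155 236 236 236 235 235]
 [238 236 237 236 209 137 140 140 127 171 237 236 234 236 237]
 [237 237 235 211 210  86  97  98 112 215 236 237 236 23
[... 631 characters left out ...]
5  -6]
 [ -8  -7  -8  -8  38  -5   1  -1   1   1  -7  -7  -8  -6  -4]
 [ -7  -6  -6  -8  38  -3   1   2   2  -1  -7  -7  -7  -6  -5]
 [ -8  -6  -5  -8  34  -1   1  -2   0  -1  -7  -6  -7  -6  -7]
 [ -9  -6  -8  -8  35  -2   0  -1  -1  -3  -7  -7  -7  -7  -7]
 [ -9  -7  -8  -8  35   1   0  -1   3  -5  -7  -7  -5  -7  -7]
 [ -8  -8  -7  35  37  -4  -3   0   0  -7  -8  -8  -7  -7  -7]
 [-12  -8  -8  -9  -7  -7 -12  -9  -8  -7  -8  -7  -6  -6  -5]
 [-16  -7  -7  -7  -6  -7  -8  -8  -6  -9  -7  -6  -7  -5  -6]
 [-16  -9  -8  -7  -8  -8  -8  -8  -8  -7  -7  -6  -7  -3  -4]
 [-14  -8  -8  -7  -7  -7  -8  -7  -7  -7  -6  -7  -5  -3  -6]
 [-16  -7  -7  -8  -6  -7  -8  -7  -6  -6  -6  -7  -6  -4  -7]]
```

```bash
cat > fit.py <<'E'
from h import *
from scipy.optimize import minimize, least_squares
import json
np.set_printoptions(precision=4,suppress=True)
F={}; roi={"scene":(340,298,400,345),"top":(375,225,420,272)}; M={}
for c,(x0,y0,x1,y1) in roi.items():
    F[c]=manip.grab_frame(c); g=cv2.imread(f"pics/{c}0.png").astype(int); m=np.zeros((480,640),np.uint8)
    m[y0:y1,x0:x1]=((g.max(2)<180)&(abs(g[...,2]-g[...,0])<20))[y0:y1,x0:x1]; n,l,s,_=cv2.connectedComponentsWithStats(m)
    k=1+np.argmax(s[1:,4]); M[c]=(l==k); print(c,M[c].sum())
def box(p):
    s=np.array([[i*.033,j*.02,k] for i in(-1,1) for j in(-1,1) for k in(0,.04)]); return R.from_euler('z',p[2]).apply(s)+[p[0],p[1],0]
def cost(p,cs=("scene","top")):
    t=0
    for c in cs:
        x0,y0,x1,y1=roi[c]; h=cv2.convexHull(((proj(F[c],box(p))-[x0,y0]+.5)*8).astype(np.float32)).astype(int)
        im=np.zeros(((y1-y0)*8,(x1-x0)*8),np.uint8); cv2.fillConvexPoly(im,h,1)
        a=cv2.resize(im.astype(np.float32),(x1-x0,y1-y0),interpolation=cv2.INTER_AREA)
        t+=np.abs(a-M[c][y0:y1,x0:x1]).sum()
    return t
for cs in (("scene","top"),("scene",),("top",)):
    best=min((minimize(cost,[.465,-.252,a],args=(cs,),method="Nelder-Mead",options=dict(initial_simplex=[[.465,-.252,a],[.475,-.252,a],[.465,-.242,a],[.465,-.252,a+.3]])) for a in np.arange(-1.5,1.6,.4)),key=lambda r:r.fun)
    print("holder",cs,best.x,best.fun,np.degrees(best.x[2]))
E
python3 fit.py
cat > kin.py <<'E'
from h import *
import json
from scipy.optimize import least_squares
L=[json.loads(l) for l in open("log.jsonl")]
def fk(q,p):
    d1,d3,d5,d7,a1,a3,off,off7=p
    T=np.zeros(3); Q=R.from_euler('z',off)*R.from_euler('z',-q[0]); T=Q.apply([a1,0,d1])
    Q=Q*R.from_euler('y',q[1])*R.from_euler('z',-q[2]); T=T+Q.apply([a3,0,d3])
    Q=Q*R.from_euler('y',q[3])*R.from_euler('z',-q[4]); T=T+Q.apply([-a3,0,d5])
    Q=Q*R.from_euler('y',q[5])*R.from_euler('z',-q[6]+off7); T=T+Q.apply([0,0,d7])
    return T,Q
def res(p):
    r=[]
    for q,x,t in L:
        T,Q=fk(q,p); r+=list(T-x)+list(.3*(rot(t).inv()*Q).as_rotvec())
    return np.array(r)
P0=[.35,.522,.29,.35,0,0,0,np.pi/2]
def fit():
    s=min((least_squares(res,P0[:7]+[o]) for o in(np.pi/2,-np.pi/2)),key=lambda s:s.cost); return s.x,s
if __name__=="__main__":
    x,s=fit(); print(np.round(x,4),s.cost); print(np.round(s.fun.reshape(-1,6),4))
E
python3 kin.py
```

```text
scene 528
top 309
holder ('scene', 'top') [ 0.4728 -0.2496 -0.0948] 42.109375 -5.4326804214428694
holder ('scene',) [ 0.4732 -0.2495 -0.0801] 20.453125 -4.587289073550918
holder ('top',) [ 0.4728 -0.2495 -0.0924] 21.015625 -5.2969629881023765
[ 8.519e-01  5.164e-01  2.886e-01  8.462e-01 -1.400e-03  6.000e-03
 -6.180e-02  1.509e+00] 4.546896866625465e-05
[[ 0.0033 -0.0005  0.0009 -0.      0.      0.    ]
 [ 0.0035 -0.0012 -0.0004 -0.     -0.0001 -0.    ]
 [-0.0038  0.0025  0.0013 -0.      0.      0.    ]
 [-0.0017  0.0048  0.0009 -0.      0.      0.    ]
 [ 0.0007  0.0023 -0.0005 -0.     -0.      0.    ]
 [-0.0015 -0.0019 -0.0021 -0.0001 -0.     -0.    ]]
```

Both cameras agree on the holder: centre (0.473, -0.2495), yaw -5.4°. Now I'll align and descend.

```bash
W='python3 -m handwheel'
$W '[[8.5,0,0,0,0,0,-8],[8.5,-0.9,-0.2,0,0,0,0],[8.5,0,0,3,0,0,0],[8.5,0,0,3,0,0,0],[8.5,0,0,3,0,0,0],[8.5,0,0,3,0,0,0],[8.5,0,0,3,0,0,0],[8.5,0,0,3,0,0,0],[8.5,0,0,3,0,0,0],[8.5,0,0,0,0,0,0],[8.5,0,0,0,0,0,0]]' >/dev/null; python3 log.py; python3 - <<'E'
from h import *
s=manip.get_state(); print(rot(s["tcp_rot"]).as_matrix().round(4))
E
```

```text
6.8 q [ 0.361  0.859  0.124  1.775 -0.19   0.519  2.083] p [ 0.4746 -0.2505  0.0946] F [-0.4  0.4  1.3] M [0.02 0.02 0.01] grip 0.996 0.0
[[-9.955e-01  9.420e-02  9.000e-04]
 [ 9.420e-02  9.955e-01 -6.000e-04]
 [-9.000e-04 -5.000e-04 -1.000e+00]]
```

```bash
W='python3 -m handwheel'
$W '[[8.5,0.2,0.1,2.5,0,0,0],[8.5,0,0,2.5,0,0,0],[8.5,0,0,2,0,0,0],[8.5,0,0,1.2,0,0,0],[8.5,0,0,0.6,0,0,0],[8.5,0,0,0,0,0,0],[0,0,0,0,0,0,0],[0,0,0,0,0,0,0],[0,0,0,0,0,0,0],[0,0,0,0,0,0,0],[0,0,0,0,0,0,0],[0,0,0,0,0,0,0]]' 60 >/dev/null; python3 log.py
```

```text
8.0 q [ 0.384  1.014  0.078  1.811 -0.209  0.324  2.101] p [ 0.4724 -0.2491  0.006 ] F [-0.9  1.1 10.1] M [0.28 0.24 0.01] grip 0.459 61.1
```

```bash
W='python3 -m handwheel'
$W '[[0,0,0,-1,0,0,0],[0,0,0,-3,0,0,0],[0,0,0,-3,0,0,0],[0,0,0,-3,0,0,0],[0,0,0,-3,0,0,0],[0,0,0,-3,0,0,0],[0,0,0,-3,0,0,0],[0,0,0,-3,0,0,0],[0,0,0,-3,0,0,0],[0,0,0,-3,0,0,0],[0,0,0,0,0,0,0]]' >/dev/null; python3 log.py
$W '[[0,0,0,0,0,5,0],[0,0,0,0,0,5,0],[0,0,0,0,0,5,0],[0,0,0,0,0,0,0],[0,0,0,0,0,0,0]]' >/dev/null; python3 log.py
$W '[[0,0,0,0,0,-5,0],[0,0,0,0,0,-5,0],[0,0,0,0,0,-5,0],[0,0,0,0,5,0,0],[0,0,0,0,5,0,0],[0,0,0,0,5,0,0],[0,0,0,0,0,0,0],[0,0,0,0,0,0,0]]' >/dev/null; python3 log.py
python3 kin.py; python3 - <<'E'
from h import *
s=manip.get_state(); print(rot(s["tcp_rot"]).as_matrix().round(4))
E
```

```text
9.1 q [ 0.314  0.587  0.206  1.545 -0.134  1.018  2.033] p [ 0.4727 -0.2494  0.289 ] F [ 0.5 -0.6 -3.2] M [-0.01 -0.02  0.02] grip 0.459 61.4
9.6 q [ 0.272  0.734  0.246  1.285 -0.069  1.383  1.974] p [ 0.472  -0.2489  0.2848] F [ 0.  -0.5 -2.1] M [-0.07 -0.42  0.04] grip 0.462 61.1
10.4 q [0.073 0.579 0.368 1.659 0.068 0.861 1.812] p [ 0.4718 -0.2487  0.2857] F [-0.4 -1.  -2.5] M [ 0.42 -0.03 -0.  ] grip 0.46 61.7
[ 0.3151  0.5187  0.2883  0.3088  0.0018  0.0019 -0.0607  1.5104] 8.931473216198602e-05
[[ 0.0029 -0.0004  0.0023 -0.      0.      0.0001]
 [ 0.0027 -0.0018  0.0007 -0.     -0.0001  0.0001]
 [-0.0041  0.003   0.0014 -0.      0.      0.0001]
 [-0.0021  0.0057  0.0008 -0.      0.      0.0001]
 [ 0.0015  0.0037 -0.0005 -0.     -0.      0.0001]
 [ 0.0007 -0.0008 -0.0008 -0.0001 -0.      0.0001]
 [ 0.0003 -0.0014 -0.      0.      0.      0.0001]
 [ 0.0003 -0.0012  0.0004  0.      0.      0.0001]
 [ 0.0004 -0.0012 -0.0004  0.0001  0.      0.0001]
 [-0.001  -0.0003 -0.0016 -0.0047 -0.0001 -0.0005]
 [-0.0034  0.001  -0.0023 -0.0001  0.0047 -0.0005]]
[[-0.9956  0.0909 -0.0231]
 [ 0.0938  0.9621 -0.2561]
 [-0.0011 -0.2572 -0.9664]]
```

```bash
cat > plan.py <<'E'
from kin import *
x,_=fit(); lo=np.array([-2.71,-.32,-1.57,0,-1.46,0,-2.83]);hi=np.array([2.71,2.16,1.52,2.45,4.6,2.02,2.83])
sp=np.array([.474,.137]); q0=np.array(L[-1][0])
rng=np.random.default_rng(0)
for az in range(0,151,15):
    a=np.radians(az); zt=np.array([np.cos(a),np.sin(a),0]); c=np.array([*sp,.16])
    for s in(1,-1):   # tool x up or down
        xt=np.array([0,0,s]); Q=R.from_matrix(np.c_[xt,np.cross(zt,xt),zt]); T=c+.014*zt
        best=None
        for k in range(14):
            st=q0 if k==0 else rng.uniform(lo,hi)
            r=least_squares(lambda q:np.r_[(fk(q,x)[0]-T)*20,(Q.inv()*fk(q,x)[1]).as_rotvec()*5,.01*(q-q0)],np.clip(st,lo+.01,hi-.01),bounds=(lo+.03,hi-.03))
            if best is None or r.cost<best.cost: best=r
        e=np.linalg.norm(fk(best.x,x)[0]-T)
        print(az,s,round(e*1e3,1),np.round(best.x,2),round(best.cost,4))
E
python3 plan.py
```

```text
Traceback (most recent call last):
  File "plan.py", line 12, in <module>
    r=least_squares(lambda q:np.r_[(fk(q,x)[0]-T)*20,(Q.inv()*fk(q,x)[1]).as_rotvec()*5,.01*(q-q0)],np.clip(st,lo+.01,hi-.01),bounds=(lo+.03,hi-.03))
ValueError: Initial guess is outside of provided bounds
```

```bash
sed -i 's/lo+.01,hi-.01/lo+.04,hi-.04/; s/range(14)/range(10)/' plan.py; time python3 plan.py
```

```text
0 1 39.1 [-1.5   2.13  1.21  2.42  2.51  0.9  -0.22] 0.686
0 -1 39.6 [-1.19  1.77  0.57  2.42  2.04  1.56 -2.8 ] 0.7001
15 1 53.2 [-1.05  2.13  0.89  2.42  2.04  1.84 -0.18] 1.2099
15 -1 53.4 [ 0.27  2.13 -0.89  2.42  4.26  1.99  0.09] 1.2116
30 1 42.6 [ 0.56  1.86 -0.71  2.42  4.2   1.47  2.8 ] 0.8059
30 -1 42.3 [ 0.78  2.13 -1.15  2.42  3.87  0.99  0.06] 0.7955
45 1 18.3 [ 0.76  1.81 -0.96  2.42  3.98  0.9   2.8 ] 0.1594
45 -1 18.0 [ 0.89  2.13 -1.46  2.42  3.18  0.62  0.48] 0.1541
60 1 0.0 [ 0.86  1.8  -1.15  2.34  3.85  0.46  2.8 ] 0.001
60 -1 0.0 [ 0.93  2.06 -1.54  2.34  2.65  0.4   0.86] 0.0007
75 1 0.0 [ 0.59  1.41 -0.52  2.1  -1.43  1.    1.73] 0.0002
75 -1 0.0 [ 0.92  1.9  -1.43  2.1   0.64  0.18  2.8 ] 0.0004
90 1 0.0 [ 0.36  1.32 -0.19  1.85 -1.19  1.39  1.46] 0.0001
90 -1 7.5 [ 0.87  1.9  -1.54  1.94  0.56  0.54  2.8 ] 0.0774
105 1 0.0 [ 0.29  1.33 -0.18  1.6  -0.98  1.54  1.23] 0.0001
105 -1 0.0 [ 0.06  1.34  0.27  1.6  -1.17  1.9  -1.72] 0.0008
120 1 0.0 [ 0.19  1.37 -0.15  1.34 -0.83  1.76  1.09] 0.0002
120 -1 0.0 [ 0.03  1.37  0.22  1.34 -1.01  1.99 -1.87] 0.0008
135 1 0.0 [ 0.09  1.42 -0.12  1.09 -0.72  1.99  1.01] 0.0002
135 -1 0.0 [ 0.09  1.42 -0.12  1.09 -0.72  1.99 -2.13] 0.0009
150 1 5.0 [ 0.25  1.66 -1.17  0.9  -0.    1.99  0.35] 0.0125
150 -1 31.1 [ 0.34  1.77 -1.54  1.03  0.16  1.92  2.8 ] 2.3051
real	0m19.225s
user	0m19.576s
sys	0m0.070s
```

```bash
cat > rel.py <<'E'
from h import *
import sys
# usage: rel.py x y z az s  -> shift in current tool axes (cm) and rotation vector (deg) to target TCP pose (tool horizontal)
def target(az,s):
    a=np.radians(az); zt=np.array([np.cos(a),np.sin(a),0]); xt=np.array([0,0,s]); return R.from_matrix(np.c_[xt,np.cross(zt,xt),zt])
if __name__=="__main__":
    v=list(map(float,sys.argv[1:])); s=manip.get_state(); Q=rot(s["tcp_rot"])
    print("shift cm",(Q.inv().apply(np.array(v[:3])-s["ee_pos"])*100).round(2))
    if len(v)>3:
        rv=np.degrees((Q.inv()*target(v[3],v[4])).as_rotvec()); print("rot",rv.round(2),np.linalg.norm(rv).round(1))
E
python3 rel.py .48 -.06 .26 105 1; python3 rel.py .48 -.06 .26 105 -1
```

```text
shift cm [ 0.96 18.89 -2.37]
rot [-65.2  86.2  44.6] 116.9
shift cm [ 0.96 18.89 -2.37]
rot [-94.39 -71.39 -78.57] 142.1
```

```bash
W='python3 -m handwheel'
$W '[[0,0.16,3.15,-0.4,0,0,0],[0,0.16,3.15,-0.4,0,0,0],[0,0.16,3.15,-0.4,0,0,0],[0,0.16,3.15,-0.4,0,0,0],[0,0.16,3.15,-0.4,0,0,0],[0,0.16,3.15,-0.4,0,0,0],[0,0,0,0,-3.26,4.31,2.23],[0,0,0,0,-3.26,4.31,2.23],[0,0,0,0,-3.26,4.31,2.23],[0,0,0,0,-3.26,4.31,2.23],[0,0,0,0,-3.26,4.31,2.23]]' >/dev/null; python3 log.py
$W '[[0,0,0,0,-3.26,4.31,2.23],[0,0,0,0,-3.26,4.31,2.23],[0,0,0,0,-3.26,4.31,2.23],[0,0,0,0,-3.26,4.31,2.23],[0,0,0,0,-3.26,4.31,2.23],[0,0,0,0,-3.26,4.31,2.23],[0,0,0,0,-3.26,4.31,2.23]]' >/dev/null; python3 log.py; python3 rel.py .48 -.06 .16 105 1
```

```text
11.5 q [-0.036  0.736  0.296  1.422 -0.233  1.365  1.539] p [ 0.4807 -0.0612  0.2602] F [-0.3  0.2 -2.7] M [-0.12 -0.48 -0.02] grip 0.461 61.7
12.2 q [ 0.253  1.002  0.222  1.139 -0.566  1.885  1.389] p [ 0.4807 -0.0617  0.2601] F [-0.1  0.2 -3.1] M [-0.97 -0.79 -0.02] grip 0.46 61.8
shift cm [-7.75 -1.44  6.17]
rot [-25.72  34.37  17.83] 46.5
```

```bash
W='python3 -m handwheel'
$W '[[0,-1.3,-0.24,1.03,0,0,0],[0,-1.3,-0.24,1.03,0,0,0],[0,-1.3,-0.24,1.03,0,0,0],[0,-1.3,-0.24,1.03,0,0,0],[0,-1.3,-0.24,1.03,0,0,0],[0,-1.3,-0.24,1.03,0,0,0],[0,0,0,0,-3.2,4.3,2.23],[0,0,0,0,-3.2,4.3,2.23],[0,0,0,0,-3.2,4.3,2.23],[0,0,0,0,-3.2,4.3,2.23]]' >/dev/null; python3 log.py
$W '[[0,0,0,0,-3.2,4.3,2.23],[0,0,0,0,-3.2,4.3,2.23],[0,0,0,0,-3.2,4.3,2.23],[0,0,0,0,-3.2,4.3,2.23],[0,0,0,0,0,0,0],[0,0,0,0,0,0,0]]' >/dev/null; python3 log.py; python3 rel.py .48 -.06 .16 105 1
python3 - <<'E'
from h import *
for c in("scene","top"): cv2.imwrite(f"pics/{c}2.png",manip.grab_frame(c)["pixels"])
a=cv2.imread("pics/scene2.png")[140:300,220:380]; b=cv2.imread("pics/top2.png")[170:330,220:380]
z=lambda i:cv2.resize(i,(400,400),interpolation=cv2.INTER_CUBIC)
cv2.imwrite("pics/m2.png",np.hstack([z(a),z(b)]))
E
```

```text
13.2 q [ 0.374  1.276  0.162  1.14  -0.739  1.912  1.336] p [ 0.4799 -0.059   0.1582] F [ 0.2  0.1 -2.6] M [-1.28 -0.7  -0.02] grip 0.463 61.9
13.8 q [ 0.492  1.392  0.062  1.197 -0.893  1.981  1.19 ] p [ 0.4798 -0.0589  0.1586] F [ 0.9  0.5 -2.1] M [-1.5  -0.44 -0.  ] grip 0.451 61.9
shift cm [ 0.14 -0.01 -0.11]
rot [-0.49  0.36 -0.11] 0.6
```

View pics/m2.png

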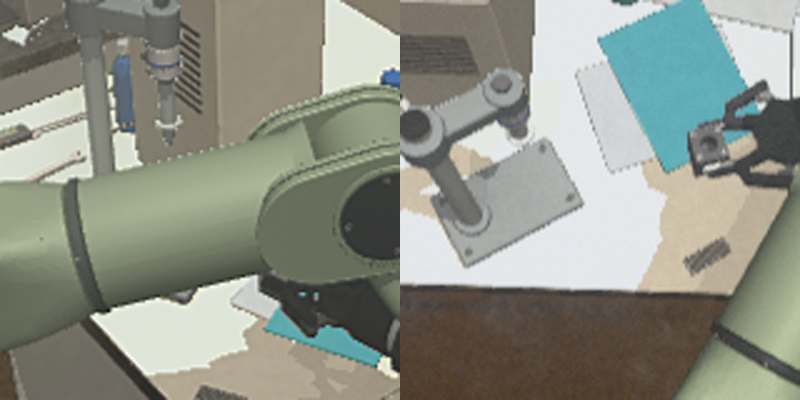

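The top crop shows the holder upright with its mouth at about (345,228) and the spigot's shoulder near (268,222). The scene crop has the shoulder at about (287,191) and the tip at about (287.5,196). I'll zoom in to place the spigot accurately.

```bash
python3 - <<'E'
from h import *
a=cv2.imread("pics/scene2.png")[170:206,270:306]; b=cv2.imread("pics/top2.png")[205:241,250:286]
z=lambda i:cv2.resize(i,(396,396),interpolation=cv2.INTER_NEAREST)
cv2.imwrite("pics/z2.png",np.hstack([z(a),z(b)]))
f=manip.grab_frame("top"); g=manip.grab_frame("scene"); s=manip.get_state(); Q=rot(s["tcp_rot"]); c=s["ee_pos"]-.014*Q.as_matrix()[:,2]+[0,0,.033]
print("mouth expected top",proj(f,c[None]))
for p in ([.471,.134],[.476,.139]):
  for n,ff in(("scene",g),("top",f)): print(p,n,proj(ff,np.array([[*p,.24],[*p,.212],[*p,.246],[*p,.312]])).round(1).tolist())
E
```

```text
mouth expected top [[342.50039989 226.19996853]]
[0.471, 0.134] scene [[287.5, 190.5], [287.9, 198.2], [287.4, 188.8], [286.3, 169.7]]
[0.471, 0.134] top [[269.6, 223.5], [270.6, 226.3], [269.4, 222.8], [266.9, 215.6]]
[0.476, 0.139] scene [[288.0, 189.2], [288.4, 196.9], [287.9, 187.5], [286.8, 168.4]]
[0.476, 0.139] top [[268.0, 221.7], [269.0, 224.6], [267.7, 221.1], [265.1, 213.7]]
```

View pics/z2.png

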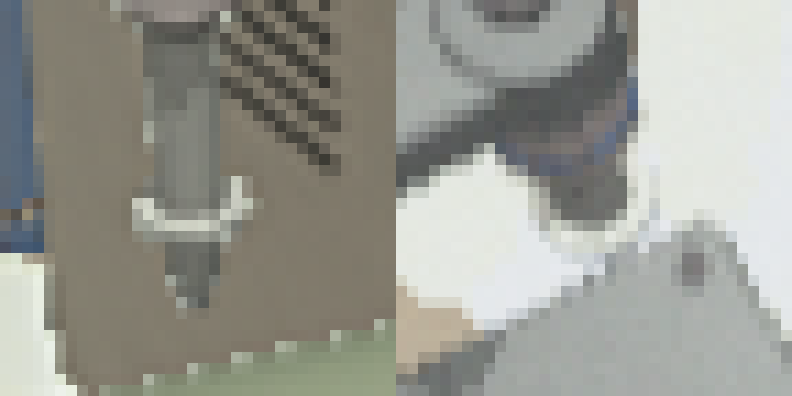

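Zoomed, the scene ring centre is at about (287.0,188.7) and the tip at (286.8,196.6). The top ring centre is at about (267.6,222.3). I'll measure the held mouth in the top view the same way, so I can align one against the other in a single camera.

```bash
python3 - <<'E'
from h import *
b=cv2.imread("pics/top2.png")[210:250,325:365]
cv2.imwrite("pics/z3.png",cv2.resize(b,(600,600),interpolation=cv2.INTER_NEAREST))
f=manip.grab_frame("top"); s=manip.get_state(); Q=rot(s["tcp_rot"]); A=Q.as_matrix(); c=s["ee_pos"]-.014*A[:,2]
P=np.array([c+A@[.033,i*.02,j*.02] for i,j in((0,0),(1,1),(1,-1),(-1,-1),(-1,1))]+[s["ee_pos"]]); print(proj(f,P).round(1).tolist(), A.round(3).tolist())
for d in ([.01,0,0],[0,.01,0]): print(proj(f,(P[0]+d)[None])-proj(f,P[:1]))
from scipy.optimize import least_squares
g=manip.grab_frame("scene")
r=least_squares(lambda p:np.r_[proj(g,np.array([[p[0],p[1],.24]]))[0]-[286.95,188.8],proj(f,np.array([[p[0],p[1],.243]]))[0]-[267.6,222.3]],[.47,.13]);print(r.x,r.fun)
E
```

```text
[[342.4, 226.2], [334.1, 221.4], [347.4, 218.3], [350.8, 231.1], [337.4, 234.2], [337.5, 230.5]] [[0.0, 0.964, -0.267], [0.006, 0.267, 0.964], [1.0, -0.002, -0.006]]
[[ 0.07237556 -3.29240309]]
[[-3.44347942 -0.10581589]]
[0.473553   0.14023545] [ 0.09018511  0.46661177 -0.24093727 -0.09665235]
```

View pics/z3.png

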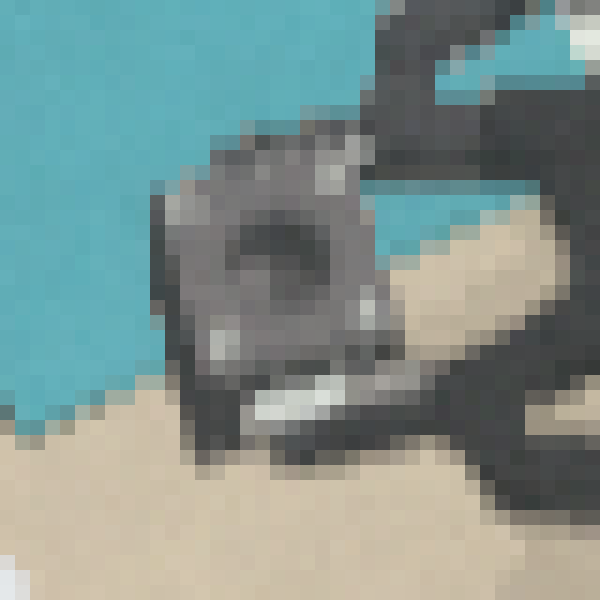

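The hole centre measures (343.0,226.9) against (342.4,226.2) predicted, so the grasp model is good to about 2 mm. Relative to that, the spigot is at about (0.475, 0.141). I'll bring the holder under it.

```bash
python3 rel.py .4714 .1543 .162 105 1
```

```text
shift cm [ 0.4   4.86 20.76]
rot [-0.48  0.32 -0.14] 0.6
```

```bash
W='python3 -m handwheel'
$W '[[0,0.04,0.5,2,0,0,0],[0,0.04,0.5,2,0,0,0],[0,0.04,0.5,2,-0.5,0.3,-0.1],[0,0.04,0.5,2,0,0,0],[0,0.04,0.5,2,0,0,0],[0,0.04,0.5,2,0,0,0],[0,0.04,0.5,2,0,0,0],[0,0.04,0.5,2,0,0,0],[0,0.04,0.5,2,0,0,0],[0,0.04,0.4,2,0,0,0],[0,0,0,0.7,0,0,0],[0,0,0,0,0,0,0]]' >/dev/null; python3 log.py;python3 rel.py .4714 .1543 .162 105 1
python3 - <<'E'
from h import *
f=manip.grab_frame("top"); cv2.imwrite("pics/top4.png",f["pixels"]); g=manip.grab_frame("scene"); cv2.imwrite("pics/scene4.png",g["pixels"])
z=lambda i:cv2.resize(i,(400,400),interpolation=cv2.INTER_NEAREST)
cv2.imwrite("pics/z4.png",np.hstack([z(g["pixels"][165:215,262:312]),z(f["pixels"][200:250,245:295])]))
E
```

```text
15.3 q [ 0.217  1.314 -0.036  1.594 -1.105  1.647  1.344] p [0.4729 0.1545 0.1629] F [ 0.9  0.6 -3. ] M [-1.52 -0.45  0.05] grip 0.459 62.0
shift cm [-0.09 -0.15  0.02]
rot [ 0.01 -0.07 -0.11] 0.1
```

View pics/z4.png

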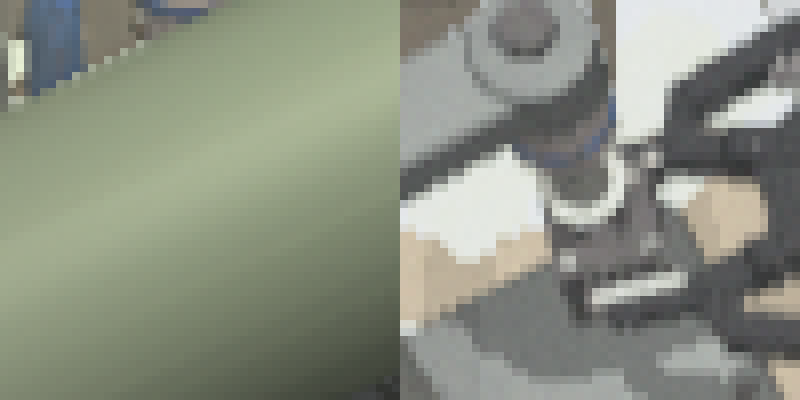

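The ring shows clearly over the dark holder, with its centre at about (268.4,222.2), so the spigot is near (0.476, 0.140) and the holder is within about 1.5 mm. I'll push up slowly and watch the forces.

```bash
W='python3 -m handwheel'
$W '[[0,0.5,0,0,0,0,0],[0,0.5,0,0,0,0,0],[0,0.4,0,0,0,0,0],[0,0.2,0,0,0,0,0],[0,0,0,0,0,0,0]]' >/dev/null; python3 log.py
$W '[[0,0.1,0,0,0,0,0],[0,0.1,0,0,0,0,0],[0,0,0,0,0,0,0]]' >/dev/null; python3 log.py
$W '[[0,0.1,0,0,0,0,0],[0,0.1,0,0,0,0,0],[0,0,0,0,0,0,0]]' >/dev/null; python3 log.py
```

```text
15.9 q [ 0.219  1.284 -0.035  1.608 -1.107  1.654  1.331] p [0.4734 0.1535 0.1791] F [ 1.  -0.3 -2.4] M [-1.54 -0.39  0.01] grip 0.453 62.0
16.2 q [ 0.219  1.281 -0.035  1.609 -1.108  1.655  1.329] p [0.4733 0.1536 0.1808] F [-0.   0.1 -2.6] M [-1.51 -0.35  0.  ] grip 0.458 62.0
16.5 q [ 0.219  1.277 -0.035  1.611 -1.108  1.656  1.327] p [0.4733 0.1536 0.1829] F [-0.6  0.6 -2.4] M [-1.58 -0.41 -0.03] grip 0.458 62.0
```

```bash
W='python3 -m handwheel'; python3 rel.py .4733 .1536 .183 105 1
$W '[[0,0.1,0,0,0,0,0],[0,0.1,0,0,0,0,0],[0,0,0,0,0,0,0]]' >/dev/null; python3 log.py
$W '[[0,0.1,0,0,0,0,0],[0,0.1,0,0,0,0,0],[0,0,0,0,0,0,0]]' >/dev/null; python3 log.py
$W '[[0,0.1,0,0,0,0,0],[0,0,0,0,0,0,0]]' >/dev/null; python3 log.py
```

```text
shift cm [ 0.01 -0.   -0.  ]
rot [ 0.08 -0.05 -0.1 ] 0.1
16.8 q [ 0.219  1.273 -0.035  1.613 -1.108  1.657  1.325] p [0.4733 0.1536 0.1849] F [-0.5 -0.2 -2.7] M [-1.51 -0.43  0.02] grip 0.455 62.0
17.1 q [ 0.219  1.269 -0.035  1.615 -1.108  1.658  1.324] p [0.4732 0.1536 0.1868] F [-1.   1.2 -3.7] M [-1.73 -0.49  0.21] grip 0.46 62.0
17.3 q [ 0.219  1.268 -0.035  1.616 -1.108  1.658  1.323] p [0.4731 0.1537 0.1876] F [-3.2  1.2 -5.6] M [-2.23 -0.7   0.52] grip 0.458 61.8
```

```bash
W='python3 -m handwheel'
$W '[[0,0,-0.08,0.05,0,0,0],[0,0,0,0,0,0,0]]' >/dev/null; python3 log.py
$W '[[0,0.1,0,0,0,0,0],[0,0,0,0,0,0,0]]' >/dev/null; python3 log.py
```

```text
17.5 q [ 0.219  1.267 -0.035  1.619 -1.109  1.657  1.326] p [0.4724 0.1539 0.1879] F [ 0.6 -0.5 -2.1] M [-1.5  -0.4   0.01] grip 0.459 61.8
17.7 q [ 0.219  1.265 -0.035  1.62  -1.109  1.657  1.324] p [0.4724 0.1539 0.1889] F [-0.6  1.6 -2.7] M [-1.69 -0.47  0.14] grip 0.458 61.9
```

```bash
W='python3 -m handwheel'
$W '[[0,0.1,-0.02,0.05,0,0,0],[0,0,0,0,0,0,0]]' >/dev/null; python3 log.py
$W '[[0,0.1,0,0,0,0,0],[0,0,0,0,0,0,0]]' >/dev/null; python3 log.py
$W '[[0,0.1,0,0,0,0,0],[0,0,0,0,0,0,0]]' >/dev/null; python3 log.py
```

```text
17.9 q [ 0.218  1.263 -0.036  1.622 -1.109  1.657  1.325] p [0.4721 0.1544 0.19  ] F [-1.2 -0.1 -3.1] M [-1.56 -0.42  0.06] grip 0.458 61.9
18.1 q [ 0.218  1.261 -0.036  1.623 -1.109  1.657  1.324] p [0.472  0.1543 0.1908] F [-2.   1.4 -3.2] M [-1.87 -0.56  0.26] grip 0.459 61.9
18.3 q [ 0.218  1.26  -0.036  1.624 -1.109  1.658  1.323] p [0.4719 0.1544 0.1919] F [-3.7  1.6 -4.1] M [-1.85 -0.57  0.7 ] grip 0.453 61.8
```

```bash
W='python3 -m handwheel'
$W '[[0,0.05,-0.06,0.04,0,0,0],[0,0,0,0,0,0,0]]' >/dev/null; python3 log.py
$W '[[0,0.15,0,0,0,0,0],[0,0,0,0,0,0,0]]' >/dev/null; python3 log.py
$W '[[0,0.15,0,0,0,0,0],[0,0,0,0,0,0,0]]' >/dev/null; python3 log.py
```

```text
18.5 q [ 0.218  1.258 -0.036  1.627 -1.11   1.657  1.324] p [0.4715 0.1546 0.1925] F [-0.8 -0.4 -2.6] M [-1.46 -0.4   0.04] grip 0.458 61.8
18.7 q [ 0.218  1.255 -0.036  1.628 -1.11   1.658  1.323] p [0.4715 0.1545 0.194 ] F [ 0.3 -0.5 -2.8] M [-1.45 -0.36 -0.02] grip 0.458 61.8
18.9 q [ 0.218  1.252 -0.036  1.629 -1.11   1.659  1.321] p [0.4715 0.1545 0.1955] F [-0.4 -0.5 -2.4] M [-1.47 -0.37  0.03] grip 0.459 61.8
```

Free running at 16 mm deep with almost no force, so this is the deep hole. I'll continue up to the shoulder (centre 0.207).

```bash
W='python3 -m handwheel'
$W '[[0,0.15,0,0,0,0,0],[0,0.15,0,0,0,0,0],[0,0,0,0,0,0,0]]' >/dev/null; python3 log.py
$W '[[0,0.15,0,0,0,0,0],[0,0.15,0,0,0,0,0],[0,0,0,0,0,0,0]]' >/dev/null; python3 log.py
$W '[[0,0.15,0,0,0,0,0],[0,0.1,0,0,0,0,0],[0,0,0,0,0,0,0]]' >/dev/null; python3 log.py
```

```text
19.2 q [ 0.218  1.247 -0.036  1.632 -1.111  1.66   1.319] p [0.4715 0.1546 0.1985] F [ 0.3 -0.7 -2.5] M [-1.59 -0.44 -0.02] grip 0.456 61.8
19.5 q [ 0.218  1.241 -0.036  1.634 -1.111  1.661  1.316] p [0.4714 0.1546 0.2015] F [-0.8 -0.5 -2.1] M [-1.56 -0.49 -0.01] grip 0.46 61.8
19.8 q [ 0.218  1.237 -0.036  1.636 -1.111  1.663  1.313] p [0.4714 0.1546 0.2039] F [-0.2 -0.7 -2. ] M [-1.53 -0.4  -0.06] grip 0.46 61.8
```

```bash
W='python3 -m handwheel'
$W '[[0,0.1,0,0,0,0,0],[0,0.1,0,0,0,0,0],[0,0,0,0,0,0,0]]' >/dev/null; python3 log.py
$W '[[0,0.05,0,0,0,0,0],[0,0,0,0,0,0,0]]' >/dev/null; python3 log.py
$W '[[0,0.05,0,0,0,0,0],[0,0,0,0,0,0,0]]' >/dev/null; python3 log.py
```

```text
20.1 q [ 0.218  1.233 -0.036  1.637 -1.112  1.664  1.311] p [0.4714 0.1546 0.2059] F [-0.6 -0.2 -2.8] M [-1.52 -0.37 -0.02] grip 0.457 61.8
20.3 q [ 0.218  1.232 -0.036  1.637 -1.112  1.664  1.311] p [0.4714 0.1546 0.2063] F [-0.2  0.4 -3.1] M [-1.47 -0.39 -0.01] grip 0.458 61.8
20.5 q [ 0.218  1.231 -0.036  1.638 -1.112  1.664  1.31 ] p [0.4714 0.1546 0.2068] F [-0.5 -0.3 -1.9] M [-1.57 -0.47  0.03] grip 0.457 61.8
```

```bash
W='python3 -m handwheel'
for i in 1 2; do :; done
$W '[[0,0.05,0,0,0,0,0],[0,0,0,0,0,0,0]]' >/dev/null; python3 log.py
$W '[[0,0.05,0,0,0,0,0],[0,0,0,0,0,0,0]]' >/dev/null; python3 log.py
```

```text
20.7 q [ 0.218  1.23  -0.036  1.638 -1.112  1.664  1.309] p [0.4714 0.1546 0.2073] F [ 0.4  1.2 -2.7] M [-1.51 -0.36 -0.  ] grip 0.461 61.8
20.9 q [ 0.218  1.229 -0.036  1.638 -1.112  1.665  1.309] p [0.4714 0.1546 0.2078] F [-0.  -0.8 -2.5] M [-1.57 -0.4   0.04] grip 0.464 61.8
```

```bash
W='python3 -m handwheel'
$W '[[0,0.05,0,0,0,0,0],[0,0,0,0,0,0,0]]' >/dev/null; python3 log.py
$W '[[0,0.05,0,0,0,0,0],[0,0,0,0,0,0,0]]' >/dev/null; python3 log.py
```

```text
21.1 q [ 0.218  1.229 -0.036  1.639 -1.112  1.665  1.308] p [0.4714 0.1546 0.2083] F [ 0.1 -0.  -1.8] M [-1.57 -0.41 -0.01] grip 0.463 61.8
21.3 q [ 0.218  1.228 -0.036  1.639 -1.112  1.665  1.308] p [0.4715 0.1546 0.2088] F [-0.  -0.8 -2. ] M [-1.55 -0.43  0.08] grip 0.458 61.8
```

```bash
W='python3 -m handwheel'
$W '[[0,0.05,0,0,0,0,0],[0,0,0,0,0,0,0]]' >/dev/null; python3 log.py
$W '[[0,0.05,0,0,0,0,0],[0,0,0,0,0,0,0]]' >/dev/null; python3 log.py
$W '[[0,0.05,0,0,0,0,0],[0,0,0,0,0,0,0]]' >/dev/null; python3 log.py
```

```text
21.5 q [ 0.218  1.227 -0.035  1.639 -1.112  1.665  1.307] p [0.4714 0.1545 0.2089] F [-0.6  1.9 -7. ] M [-2.58 -0.71  0.03] grip 0.463 61.9
21.7 q [ 0.218  1.226 -0.035  1.64  -1.112  1.664  1.307] p [0.4714 0.1544 0.2089] F [ -0.2   2.7 -17.1] M [-4.5  -1.12 -0.07] grip 0.458 61.8
21.9 q [ 0.218  1.226 -0.035  1.64  -1.112  1.664  1.306] p [0.4714 0.1544 0.209 ] F [ -0.1   3.2 -26. ] M [-6.18 -1.63 -0.13] grip 0.459 61.6
```

Firm contact at 0.2089 m with a hard stop: that is the shoulder. I'll ease off to a light push and check.

```bash
W='python3 -m handwheel'
$W '[[0,-0.07,0,0,0,0,0],[0,0,0,0,0,0,0],[0,0,0,0,0,0,0],[0,0,0,0,0,0,0]]' >/dev/null; python3 log.py; python3 rel.py .4714 .1544 .209 105 1
python3 - <<'E'
from h import *
f=manip.grab_frame("top"); g=manip.grab_frame("scene")
z=lambda i:cv2.resize(i,(400,400),interpolation=cv2.INTER_NEAREST)
cv2.imwrite("pics/z5.png",np.hstack([z(g["pixels"][140:240,240:340]),z(f["pixels"][200:250,245:295])]))
E
```

```text
22.3 q [ 0.218  1.227 -0.035  1.64  -1.112  1.665  1.307] p [0.4714 0.1544 0.209 ] F [ -1.3   2.5 -26. ] M [-6.2  -1.63 -0.05] grip 0.461 61.7
shift cm [-0.   -0.01 -0.  ]
rot [ 0.09  0.02 -0.13] 0.2
```

View pics/z5.png

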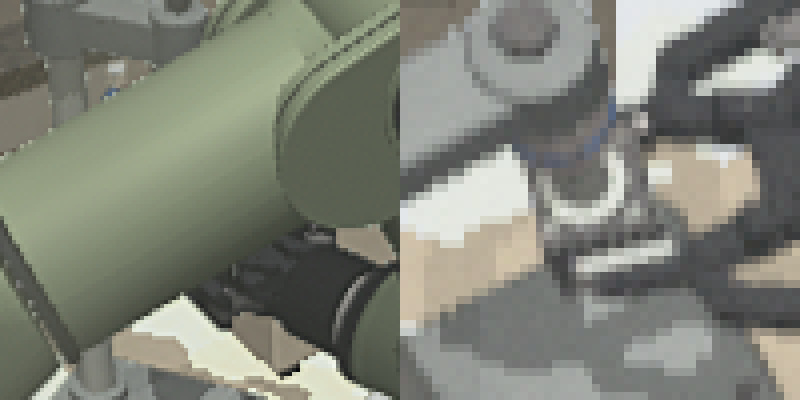

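The top view shows the holder's square face right against the ring (mosaic about (590,200)), centred. The push is still about 23 N, so I'll ease further.

```bash
W='python3 -m handwheel'
$W '[[0,-0.05,0,0,0,0,0],[0,0,0,0,0,0,0],[0,0,0,0,0,0,0]]' >/dev/null; python3 log.py
$W '[[0,-0.03,0,0,0,0,0],[0,0,0,0,0,0,0],[0,0,0,0,0,0,0]]' >/dev/null; python3 log.py
```

```text
22.7 q [ 0.218  1.227 -0.035  1.639 -1.112  1.665  1.308] p [0.4714 0.1545 0.209 ] F [  0.2   1.  -23.3] M [-5.5  -1.38 -0.02] grip 0.458 61.8
23.0 q [ 0.218  1.228 -0.036  1.639 -1.112  1.666  1.308] p [0.4715 0.1545 0.209 ] F [ -0.2  -1.4 -17.5] M [-4.62 -1.19  0.1 ] grip 0.459 61.9
```

```bash
W='python3 -m handwheel'
$W '[[0,-0.03,0,0,0,0,0],[0,0,0,0,0,0,0],[0,0,0,0,0,0,0],[0,0,0,0,0,0,0],[0,0,0,0,0,0,0]]' >/dev/null; python3 log.py; python3 rel.py .4714 .1544 .209 105 1
```

```text
23.5 q [ 0.218  1.228 -0.036  1.639 -1.112  1.666  1.308] p [0.4714 0.1546 0.2089] F [ 0.2 -3.4 -7.8] M [-2.51 -0.68  0.16] grip 0.459 62.2
shift cm [ 0.01 -0.01 -0.02]
rot [ 0.07 -0.1  -0.08] 0.1
```

```bash
W='python3 -m handwheel'
$W '[[0,0.01,0,0,0,0,0],[0,0,0,0,0,0,0],[0,0,0,0,0,0,0],[0,0,0,0,0,0,0],[0,0,0,0,0,0,0],[0,0,0,0,0,0,0],[0,0,0,0,0,0,0]]' >/dev/null; python3 log.py
```

```text
24.2 q [ 0.218  1.228 -0.036  1.639 -1.112  1.665  1.308] p [0.4714 0.1547 0.2088] F [ 0.  -0.5 -3.1] M [-1.53 -0.38 -0.04] grip 0.456 62.2
```

```bash
W='python3 -m handwheel'
$W '[[0,0.05,0,0,0,0,0],[0,0,0,0,0,0,0],[0,0,0,0,0,0,0],[0,0,0,0,0,0,0],[0,0,0,0,0,0,0],[0,0,0,0,0,0,0],[0,0,0,0,0,0,0],[0,0,0,0,0,0,0]]' >/dev/null; python3 log.py
```

```text
25.0 q [ 0.218  1.227 -0.035  1.639 -1.112  1.665  1.308] p [0.4714 0.1546 0.2089] F [ 0.   3.1 -8.7] M [-3.05 -0.71 -0.15] grip 0.46 61.8
```

```bash
W='python3 -m handwheel'
$W '[[0,0,0,0,0,0,0],[0,0,0,0,0,0,0],[0,0,0,0,0,0,0],[0,0,0,0,0,0,0],[0,0,0,0,0,0,0],[0,0,0,0,0,0,0],[0,0,0,0,0,0,0],[0,0,0,0,0,0,0],[0,0,0,0,0,0,0],[0,0,0,0,0,0,0]]' >/dev/null; python3 log.py
```

```text
26.0 q [ 0.218  1.227 -0.035  1.639 -1.112  1.665  1.308] p [0.4714 0.1546 0.209 ] F [ -0.3   4.6 -13.3] M [-3.92 -0.89 -0.15] grip 0.46 61.6
```

```bash
python3 -c "
from workcell import manip
print(manip.close_job())"
```

```text
the job is handed in; nothing more can be done
None
```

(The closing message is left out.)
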